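# Rehearse the capping pass over a dog-leg weld

## Task

Rehearse the capping pass on the welded steel panel, with the fingertips standing in for the torch: begin over the end of the Z-shaped weld bead that lies beside the run-on tab, and follow the bead slowly round both bends to its other end, keeping the fingertips pointing down about 10 mm above it. Stop there and finish poised over that end. Touch nothing on the way: neither the panel and the two magnets on it nor any of the other things lying about.

Things in the scene. Friction and masses are not known exactly. Their poses are not given: they have to be found in the camera images.
- panel: loose steel panel, about 2.7 kg, 220 (x) x 170 (y) x 8 (z) mm, flat on the table at any yaw; origin at the centre of its underside. On top a ripply dark weld bead, 10 mm wide, 3 mm high, in three straight legs through x,y = (-92,-30), (-30,-30), (30,30), (92,30) mm. A run-on tab, 40 mm wide, 6 thick, juts 22 mm from the -x edge at y = -30: the start end. The +x edge is plain
- seam_0 (a point): point on the crest of the bead, 11 mm above the panel's underside (and so the table), at (-92,-30) mm in the panel frame: the start of the bead, 18 mm in from the panel's edge beside the run-on tab
- seam_1 (a point): point on the crest of the bead, 11 mm above the panel's underside (and so the table), at (-61,-30) mm in the panel frame: halfway along the first straight leg
- seam_2 (a point): point on the crest of the bead, 11 mm above the panel's underside (and so the table), at (-30,-30) mm in the panel frame: the first bend
- seam_3 (a point): point on the crest of the bead, 11 mm above the panel's underside (and so the table), at (0,0) mm in the panel frame: the middle of the slanting leg (panel centre)
- seam_4 (a point): point on the crest of the bead, 11 mm above the panel's underside (and so the table), at (30,30) mm in the panel frame: the second bend
- seam_5 (a point): point on the crest of the bead, 11 mm above the panel's underside (and so the table), at (61,30) mm in the panel frame: halfway along the last straight leg
- seam_6 (a point): point on the crest of the bead, 11 mm above the panel's underside (and so the table), at (92,30) mm in the panel frame: the finish, the bead's other end, 18 mm in from the plain edge
- magnet_1: welding magnet of arrow shape, 65x51x16 mm, lying loose on the panel's top in the corner at about (-63,54) mm of the panel frame, beside the bead; its top is 24 mm above the table, its edge no nearer than 36 mm to the bead's centre line. Origin at the centre of its underside. Leave it alone
- magnet_2: welding magnet of arrow shape, 65x51x16 mm, lying loose on the panel's top in the corner at about (63,-54) mm of the panel frame, beside the bead; its top is 24 mm above the table, its edge no nearer than 36 mm to the bead's centre line. Origin at the centre of its underside. Leave it alone
- coupon_b: weld coupon, 59x90x12 mm steel plate with one short straight weld, right of the panel; not part of the job. (Other bystanders: small things under 50 mm high nearer the robot; cans, a jar and bins up to 185 mm tall beyond y = -0.23 m and y = 0.30 m). Origin at the centre of its underside. Leave it alone

How it is judged:
By the outcome, as a careful person would: the job done as asked, in the order asked, and still so for the second after the job is handed in, with the robot touching nothing.
It also fails if it takes over 45 s, if anything falls off the work surface, if the arm or the gripper's body presses on something with over 40 N, if the wrist force passes 120 N, or if a joint passes its speed limit or range.

## Robot

A 7-joint arm with a two-finger parallel gripper is mounted at the origin on the work surface; the furniture and walls round the work are solid. World frame = base frame: x ahead of the robot, y to its left, z up, the work surface at z = 0. Lengths are in m, angles in rad, forces in N, time in s.
With the tool pointing down it reaches from about 0.4 to 0.875 m from the base axis. Payload 19.3 kg.
Tool frame: the origin (TCP) lies between the finger pads, 19 mm behind the fingertips; this is the grasp point; z points along the fingers, y is the line along which they close (so a half turn about z gives the same grasp; the last joint's range is limited). The gripper opens to 85 mm and grips with 20 to 120 N. Pads are 22 mm wide; open, the fingers measure 114 mm over their backs; the gripper's body (76 mm by 85 mm) begins 54 mm behind the grasp point. The pads swing forward as they close: fully open they stand 13 mm farther back than shut.
Start: joints at [-0.07, 0.521, -0.036, 1.599, 0.021, 1.021, -0.113], TCP at [0.625, -0, 0.25] pointing down, gripper open.
Joint ranges: [-2.91, 2.91], [-0.3, 2.13], [-1.5, 1.42], [0.17, 2.43], [-1.26, 4.41], [0.16, 1.93], [-2.52, 2.52]. Speed limits (rad/s): [1.89, 1.89, 2.39, 2.39, 3.01, 3.01, 3.01].

## Interface

Orientations are given as [roll, pitch, yaw] about the fixed x, y, z axes, in that order (R = Rz(yaw) Ry(pitch) Rx(roll)).
In Python, from workcell import bot gives the robot as it stands.
- The arm moves only by the tool carry_out, never from a script. Its argument "rows" is a list that holds one entry, the list of rows, each a list of 4 numbers: the shift along the tool's x, y, z in m, then the turn about the tool's z in degrees. In form: [[[x, y, z, twist], ...]]. A call has 1 to 12 rows; each row is the pose to reach, as a shift and turn from the pose commanded when the call began, along the tool's axes at that moment; what a row does not reach only later rows make up. A row lasts 1/12 s, in which the tool goes at most 41.7 mm and 7.16 degrees, less where a joint would pass 70% of its speed; a pose out of reach is approached as far as the arm can. A call with a gripper value outside its range is refused whole. "grip" is the finger opening in m, from 0 to 0.0854, set as the call begins (left out, the last holds). The fingers move at their own pace and stop on an object; "grip_force" is the grip in N (left out, the last holds). Time passes only in rows, so rows that repeat a pose let the fingers close. It gives the time, the measured TCP pose, the force, the opening and the grip force at its end, in the units of the state.
- bot.observe(): the state, without advancing time (a new reading comes with each control period).
- bot.grab_frame(name): name is "scene" or "side" or "wrist"; returns a dict with "pixels" (400x640x3 uint8, red, green, blue), "K" (3x3 intrinsics, pixels), "pose" (4x4, takes a point from camera to world coordinates). Camera axes: x right, y down, z forward; pixel columns grow to the right and rows downward; lengths in m; the calibration is good to about 2 mm. A picture is of the moment at which its call begins. There is no depth.
- bot.job_done(): hands the job in; it is judged then, once.
Trained networks look in a picture, given as the dict that the camera call returned (one of the last four; its "shot" number tells which), for a name from the list of things; names that differ only in an ending like _2 or _b are one class to them, and where a whole thing is asked for, a point or a joint stands for the part that bears it (a point fixed in the world has none). Each returns a list of dicts, best first, with "conf" (0 to 1); they miss things now and then, are a little off and sometimes report something else, mostly with a low value. They report only what shows in the picture. A call takes as long as a camera call.
- bot.look_for(picture, label): "position" ([column, row] in pixels, amid what is visible of it).
- bot.regions_of(picture, label): "region" (400x640 bool, what is visible of it) and "position" ([column, row] in pixels, amid what is visible of it).
- bot.spot_point(picture, label): "position" ([column, row] in pixels: a listed point, or the origin of a listed thing).
The state is a dict: "clock": time; "qpos": joint angles; "qd": joint speeds; "joint_efforts": joint torques, N m; "position": TCP position; "tool_rot": TCP orientation; "force": force on the tool from outside, world axes, zero at the start; "moment": the same for the moment, N m; "grip_width": finger opening in m; "finger_force": force on a finger pad.
Only numpy, scipy, OpenCV 4.12 (cv2) and the standard library are available. Lean on these libraries where they do the work, as an engineer would, in place of code of your own. Each camera call takes 0.05 s, during which the arm holds its last target. There are 200 camera calls.

## Working session

There is one attempt and no reset: what is moved stays moved. The work goes in short steps, Python scripts to look and compute and a tool call to move; the robot and the scene stay as the last step left them, time stands still between calls to the robot, and variables do not carry over. Pictures are saved under pics/ and viewed, at most 10 in all, crops included, and the job is handed in when it is done.

Besides the shell and the picture viewer there is one more tool, called after "Emit:" as name([rows], argument=value, ...), one row to a line, values as JSON. carry_out: Moves the arm, as the interface text tells. Its arguments: {"type":"object","properties":{"rows":{"type":"array","items":{"type":"array","items":{"type":"array","items":{"type":"number"}}}},"grip":{"type":"number"},"grip_force":{"type":"number"}},"required":["rows"]}

```bash
mkdir -p pics; cat > h.py <<'E'
import numpy as np, cv2
from workcell import bot
L=[(-92,-30),(-61,-30),(-30,-30),(0,0),(30,30),(61,30),(92,30)]
P=np.array(L)/1000.
def topl(f,px,z):
    K=np.array(f["K"]);T=np.array(f["pose"])
    d=T[:3,:3]@np.linalg.solve(K,[px[0],px[1],1.]);o=T[:3,3]
    return (o+d*(z-o[2])/d[2])[:2]
def proj(f,X):
    K=np.array(f["K"]);T=np.array(f["pose"])
    c=(np.atleast_2d(X)-T[:3,3])@T[:3,:3]; u=c@K.T
    return u[:,:2]/u[:,2:]
def fit(A,B):  # 2D rigid B=R A+t
    a=A.mean(0);b=B.mean(0);H=(A-a).T@(B-b)
    th=np.arctan2(H[0,1]-H[1,0],H[0,0]+H[1,1])
    R=np.array([[np.cos(th),-np.sin(th)],[np.sin(th),np.cos(th)]])
    return th,b-R@a,R
def save(f,n,im=None): cv2.imwrite(f"pics/{n}.png",cv2.cvtColor(f["pixels"] if im is None else im,cv2.COLOR_RGB2BGR))
E
python3 - <<'E'
from h import *
s=bot.observe();print({k:np.round(s[k],4).tolist() for k in("clock","position","tool_rot","grip_width","force")})
for n in("scene","side","wrist"):
    f=bot.grab_frame(n);save(f,n+"0");print(n,np.round(f["pose"][:3,3] if hasattr(f["pose"],"shape") else f["pose"],3))
    for i in range(7):
        r=bot.spot_point(f,f"seam_{i}")
        print(i,[(np.round(x["position"],1).tolist(),round(x["conf"],2),topl(f,x["position"],.011).round(4).tolist()) for x in r[:2]])
    for l in("magnet_1","panel"):
        r=bot.spot_point(f,l)
        print(l,[(np.round(x["position"],1).tolist(),round(x["conf"],2),topl(f,x["position"],.008 if l!="panel" else 0).round(4).tolist()) for x in r[:3]])
E
```

```text
{'clock': 0.0, 'position': [0.6247, -0.0, 0.2494], 'tool_rot': [-3.1405, 0.0001, 1.5707], 'grip_width': 0.0851, 'force': [0.3335, 0.0827, 1.3605]}
scene [-0.192 -0.798  0.533]
0 [([285.8, 194.1], 0.96, [0.5579, 0.023]), ([266.2, 180.9], 0.93, [0.5764, 0.1228])]
1 [([285.8, 194.1], 0.96, [0.5579, 0.023]), ([266.2, 180.9], 0.93, [0.5764, 0.1228])]
2 [([285.8, 194.1], 0.96, [0.5579, 0.023]), ([266.2, 180.9], 0.93, [0.5764, 0.1228])]
3 [([285.8, 194.1], 0.96, [0.5579, 0.023]), ([266.2, 180.9], 0.93, [0.5764, 0.1228])]
4 [([285.8, 194.1], 0.96, [0.5579, 0.023]), ([266.2, 180.9], 0.93, [0.5764, 0.1228])]
5 [([285.8, 194.1], 0.96, [0.5579, 0.023]), ([266.2, 180.9], 0.93, [0.5764, 0.1228])]
6 [([285.8, 194.1], 0.96, [0.5579, 0.023]), ([266.2, 180.9], 0.93, [0.5764, 0.1228])]
magnet_1 [([249.6, 192.2], 0.54, [0.5009, 0.1011]), ([296.4, 178.4], 0.51, [0.6541, 0.0839])]
panel [([271.8, 188.6], 0.93, [0.5697, 0.0921]), ([274.4, 198.1], 0.73, [0.5356, 0.0425]), ([297.7, 180.1], 0.42, [0.6613, 0.086])]
side [0.064 0.857 0.621]
0 [([275.2, 247.3], 0.96, [0.5787, 0.0855]), ([250.4, 256.0], 0.94, [0.
[... 733 characters left out ...]
6088, 0.1422]), ([247.4, 153.7], 0.8, [0.538, 0.0243])]
1 [([302.9, 47.9], 0.84, [0.6088, 0.1422]), ([247.4, 153.7], 0.8, [0.538, 0.0243])]
2 [([302.9, 47.9], 0.84, [0.6088, 0.1422]), ([247.4, 153.7], 0.8, [0.538, 0.0243])]
3 [([302.9, 47.9], 0.84, [0.6088, 0.1422]), ([247.4, 153.7], 0.8, [0.538, 0.0243])]
4 [([302.9, 47.9], 0.84, [0.6088, 0.1422]), ([247.4, 153.7], 0.8, [0.538, 0.0243])]
5 [([302.9, 47.9], 0.84, [0.6088, 0.1422]), ([247.4, 153.7], 0.8, [0.538, 0.0243])]
6 [([302.9, 47.9], 0.84, [0.6088, 0.1422]), ([247.4, 153.7], 0.8, [0.538, 0.0243])]
magnet_1 [([205.0, 92.1], 0.84, [0.493, 0.0962]), ([342.7, 113.6], 0.66, [0.6553, 0.0719])]
panel [([277.4, 103.6], 0.67, [0.5764, 0.0833])]
```

View pics/wrist0.png

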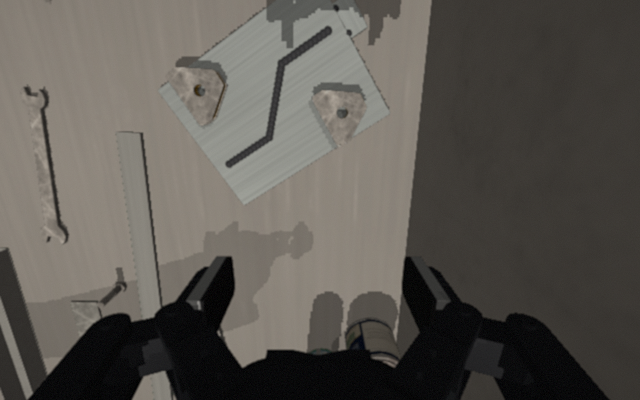

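View pics/side0.png

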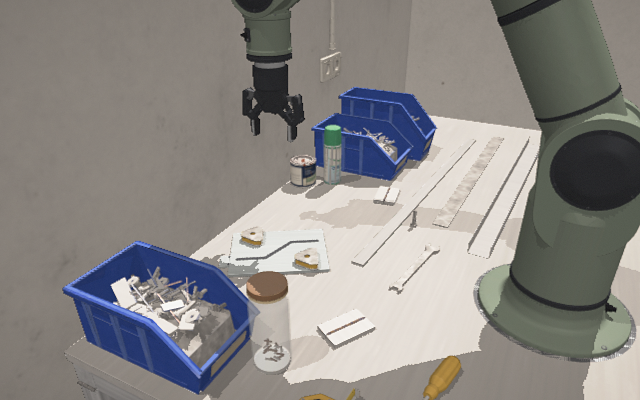

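Wrist picture: the bead runs from (230,163) through (268,137) and (282,62) to (329,30). The lower-left panel edge is plain, and the tab seems to be in shadow at about (350,20). The side view shows the jar and bin beyond the panel. I'll shut the fingers and move for a centred look.

Emit:
carry_out([
  [[0.01,-0.005,0,0],[0.02,-0.01,0,0],[0.03,-0.02,0,0],[0.04,-0.025,0,0],[0.05,-0.03,0,0],[0.06,-0.035,0,0],[0.07,-0.04,0,0],[0.075,-0.04,0,0],[0.08,-0.04,0,0],[0.08,-0.04,0,0],[0.08,-0.04,0,0],[0.08,-0.04,0,0]],
], grip=0)

```text
clock: 2.5
position: [0.5852, 0.0794, 0.2499]
tool_rot: [-3.142, 0.0, 1.57]
force: [0.1, -0.1, -0.2]
grip_width: -0.0
finger_force: 0.0
```

```bash
cat > m.py <<'E'
from h import *
def measure(f,z=.011,guess=None,tag="m"):
    # rigid template fit: darkness under the bead polyline vs. just beside it (panel sheet)
    g=cv2.GaussianBlur(cv2.cvtColor(f["pixels"],cv2.COLOR_RGB2GRAY),(0,0),1.0).astype(np.float32)
    from scipy.optimize import minimize
    way=[P[0],P[2],P[4],P[6]]; C=[];S=[]
    for a,b in zip(way[:-1],way[1:]):
        d=(b-a)/np.linalg.norm(b-a);n=np.array([-d[1],d[0]])
        for t in np.linspace(0.04,.96,25):
            c=a+(b-a)*t
            C+=[c,c+n*.003,c-n*.003];S+=[c+n*.0085,c-n*.0085]
    C+=[P[0]+[.002,0],P[6]-[.002,0]]*8;S+=[P[0]-[.008,0],P[6]+[.008,0]]*8
    C=np.array(C);S=np.array(S)
    def smp(Q,p,zz):
        c,s=np.cos(p[2]),np.sin(p[2]);W=Q@np.array([[c,s],[-s,c]])+p[:2]
        u=proj(f,np.c_[W,np.full(len(W),zz)]).astype(np.float32)
        return cv2.remap(g,u[:,:1].copy(),u[:,1:].copy(),cv2.INTER_LINEAR).ravel()
    def cost(p): return smp(C,p,z).mean()-smp(S,p,.008).mean()
    best=None
    for dx in(-.01,0,.01):
        for dy in(-.01,0,.01):
            for da in(-.1,0,.1):
                p0=np.array(guess)+[dx,dy,da]
                r=minimize(cost,p0,method="Nelder-Mead",options=dict(initial_simplex=p0+np.array([[0,0,0],[.006,0,0],[0,.006,0],[0,0,.06]])))
                if best is None or r.fun<best.fun:best=r
    return best.x,best.fun
def world(p,Q=P):
    c,s=np.cos(p[2]),np.sin(p[2]);return Q@np.array([[c,s],[-s,c]])+p[:2]
E
python3 - <<'E'
from m import *
s=bot.observe();print({k:np.round(s[k],4).tolist() for k in("clock","position","tool_rot","grip_width","force")})
f=bot.grab_frame("wrist")
a=[np.deg2rad(180)+np.arctan2(.118,.071)-np.arctan2(60,184)]
# guess from bead ends in first wrist look: start (.62,.16), finish (.53,.02)
g=[.573,.086,a[0]]
p,c=measure(f,guess=g);print("wrist",p.round(4),c);print(world(p).round(4).tolist())
im=f["pixels"].copy()
for Q,z,col in((P,.011,(255,0,0)),(np.array([(-110,-85),(110,-85),(110,85),(-110,85),(-132,-50),(-132,-10)])/1000,.008,(0,255,0))):
    for u in proj(f,np.c_[world(p,Q),np.full(len(Q),z)]): cv2.circle(im,tuple(int(round(v)) for v in u),2,col,-1)
save(f,"wrist1",im)
for n in("scene","side"):
    f=bot.grab_frame(n);q,c=measure(f,guess=p);print(n,q.round(4),c)
    u=proj(f,[np.r_[s["position"][:2],s["position"][2]-.019]])[0];print(u)
    x,y=[int(v) for v in u]
    im=f["pixels"].copy();cv2.circle(im,(x,y),0,(255,0,0),-1)
    save(f,n+"1",cv2.resize(im[y-50:y+30,x-50:x+50],None,fx=6,fy=6,interpolation=cv2.INTER_NEAREST))
E
```

```text
{'clock': 2.5, 'position': [0.5852, 0.0794, 0.2499], 'tool_rot': [-3.1415, 0.0003, 1.57], 'grip_width': -0.0, 'force': [0.0902, -0.0599, -0.2421]}
wrist [0.5742 0.086  3.7   ] -83.30361938476562
[[0.6363, 0.1602], [0.61, 0.1438], [0.5837, 0.1273], [0.5742, 0.086], [0.5646, 0.0447], [0.5383, 0.0282], [0.5121, 0.0118]]
scene [0.5712 0.0843 3.7017] -32.27764892578125
[278.24201051 104.69871763]
side [0.5693 0.0883 3.7025] -55.38734436035156
[269.05896271 157.61225338]
```

View pics/wrist1.png

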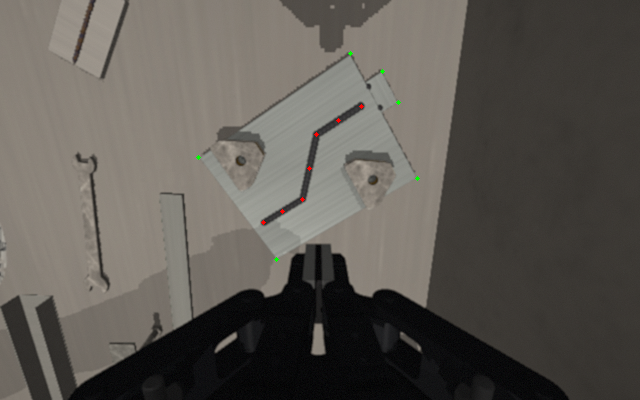

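View pics/side1.png

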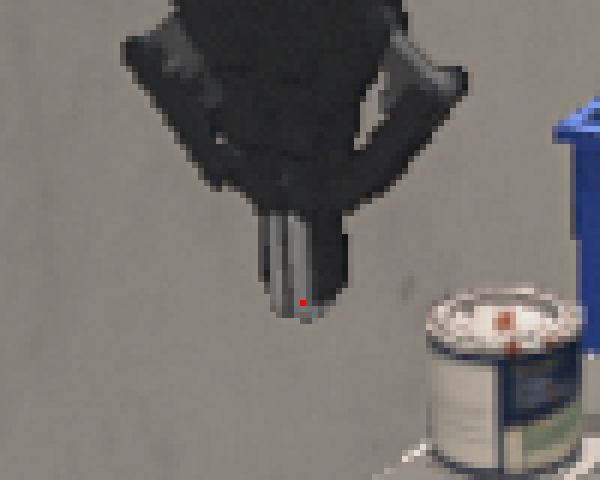

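View pics/scene1.png

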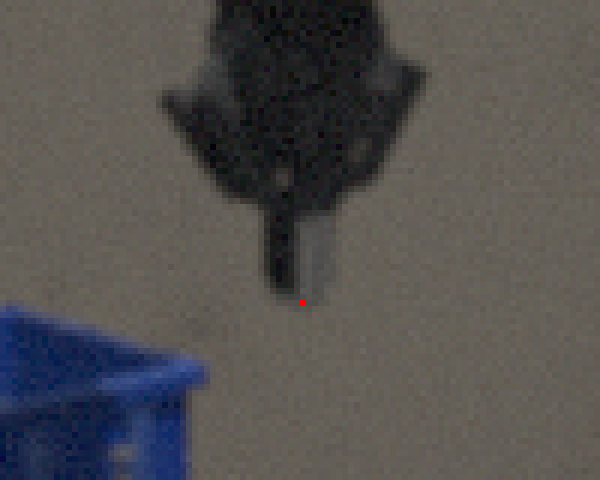

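The overlay sits on the bead. The tab is confirmed at upper right (380,90), so the start is (361,106) and the finish is (263,222). In the other two views the shut fingertips match TCP + 19 mm to about 1 px. I'll refine from a lower, closer look.

Emit:
carry_out([
  [[-0.006,-0.001,0.01,0],[-0.012,-0.002,0.02,0],[-0.018,-0.004,0.03,0],[-0.025,-0.005,0.04,0],[-0.031,-0.006,0.05,0],[-0.037,-0.008,0.06,0],[-0.043,-0.009,0.07,0],[-0.05,-0.01,0.08,0],[-0.05,-0.01,0.08,0],[-0.05,-0.01,0.08,0],[-0.05,-0.01,0.08,0]],
])

```text
clock: 3.57
position: [0.5753, 0.0302, 0.1703]
tool_rot: [3.141, -0.0, 1.571]
force: [-0.3, 0.0, -0.5]
grip_width: -0.0001
finger_force: 0.0
```

```bash
python3 - <<'E'
from m import *
s=bot.observe();print({k:np.round(s[k],4).tolist() for k in("clock","position","tool_rot")})
f=bot.grab_frame("wrist")
p,c=measure(f,guess=[.574,.086,3.7]);print("wrist",p.round(4),c);print(world(p).round(4).tolist())
im=f["pixels"].copy()
for Q,z,col in((P,.011,(255,0,0)),(np.array([(-110,-85),(110,-85),(110,85),(-110,85),(-132,-50),(-132,-10)])/1000,.008,(0,255,0))):
    for u in proj(f,np.c_[world(p,Q),np.full(len(Q),z)]): cv2.circle(im,tuple(int(round(v)) for v in u),1,col,-1)
u=proj(f,[np.r_[s["position"][:2],s["position"][2]-.019]])[0];cv2.circle(im,tuple(int(round(v)) for v in u),2,(255,255,0),-1);print(u)
save(f,"wrist2",im)
E
```

```text
{'clock': 3.5667, 'position': [0.5753, 0.0302, 0.1703], 'tool_rot': [3.1411, -0.0003, 1.5708]}
wrist [0.5744 0.0859 3.6982] -78.28504943847656
[[0.6366, 0.16], [0.6103, 0.1436], [0.584, 0.1273], [0.5744, 0.0859], [0.5647, 0.0446], [0.5384, 0.0282], [0.5121, 0.0119]]
[316.95761688 261.11794492]
```

View pics/wrist2.png

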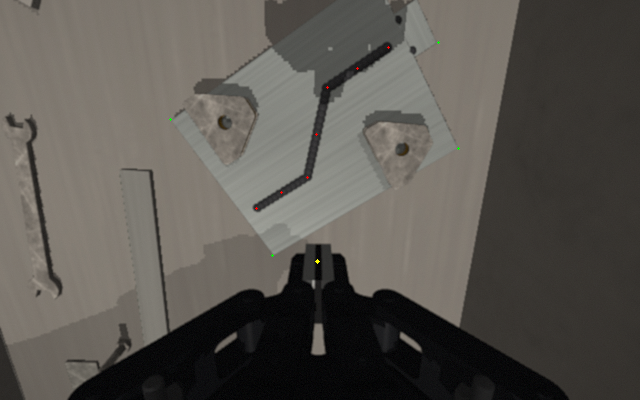

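The low look agrees within 0.3 mm: the overlay dots lie on the bead from (388,46) to (257,208), and the fingertips are where predicted. Next is the start point, approached high.

Emit:
carry_out([
  [[0.012,0.006,0.01,0],[0.025,0.012,0.02,0],[0.038,0.018,0.03,0],[0.051,0.024,0.04,0],[0.064,0.03,0.05,0],[0.077,0.036,0.06,0],[0.09,0.042,0.07,0],[0.103,0.049,0.08,0],[0.116,0.055,0.09,0],[0.13,0.0615,0.1,0],[0.13,0.0615,0.1,0],[0.13,0.0615,0.1,0]],
])

```text
clock: 4.62
position: [0.6362, 0.1612, 0.0687]
tool_rot: [-3.14, 0.0, 1.572]
force: [0.3, -0.7, -1.0]
grip_width: -0.0
finger_force: 0.0
```

Emit:
carry_out([
  [[0,0,0.005,0],[0,0,0.01,0],[0,0,0.015,0],[0,0,0.02,0],[0,0,0.023,0],[0,0,0.026,0],[0,0,0.028,0],[0,0,0.03,0],[0,0,0.03,0],[0,0,0.03,0],[0,0,0.03,0]],
])

```text
clock: 5.53
position: [0.6366, 0.16, 0.0401]
tool_rot: [3.141, -0.0, 1.571]
force: [-0.4, 0.7, -0.5]
grip_width: -0.0001
finger_force: 0.0
```

```bash
python3 - <<'E'
from m import *
s=bot.observe();print({k:np.round(s[k],4).tolist() for k in("clock","position","tool_rot","force")})
p=[.5744,.0859,3.698];T=[]
for n in("scene","side"):
    f=bot.grab_frame(n)
    im=f["pixels"].copy();u=proj(f,[np.r_[s["position"][:2],s["position"][2]-.019]])[0]
    x,y=[int(v) for v in u];print(n,u)
    T.append(cv2.resize(im[y-35:y+35,x-40:x+40],None,fx=5,fy=5,interpolation=cv2.INTER_CUBIC))
save(None,"start",np.hstack(T))
E
```

```text
{'clock': 5.5333, 'position': [0.6366, 0.16, 0.0401], 'tool_rot': [3.1413, -0.0001, 1.5707], 'force': [-0.4417, 0.7418, -0.5258]}
scene [273.73053523 168.17445707]
side [235.12142554 253.47336776]
```

View pics/start.png

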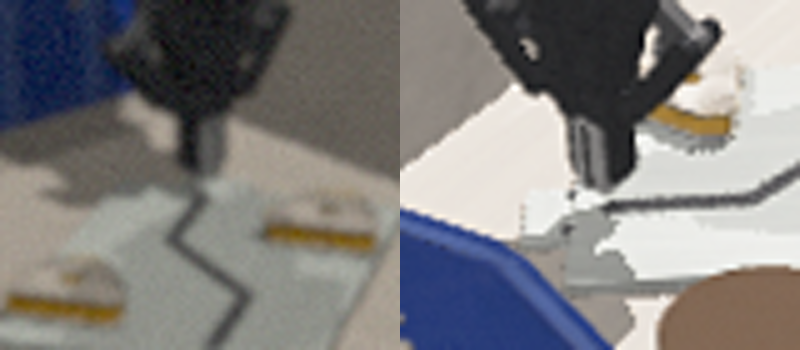

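Both views show the fingertips standing just above the bead's tab-side end, at about (200,180) in the scene half and (605,190) in the side half. Now the first leg, slowly.

Emit:
carry_out([
  [[-0.0007,-0.0011,0,0],[-0.0014,-0.0022,0,0],[-0.002,-0.0033,0,0],[-0.0027,-0.0044,0,0],[-0.0034,-0.0055,0,0],[-0.0041,-0.0066,0,0],[-0.0048,-0.0077,0,0],[-0.0055,-0.0088,0,0],[-0.0061,-0.0099,0,0],[-0.0068,-0.011,0,0],[-0.0075,-0.0121,0,0],[-0.0082,-0.0132,0,0]],
])

```text
clock: 6.63
position: [0.6232, 0.1517, 0.04]
tool_rot: [-3.142, 0.0, 1.571]
force: [0.0, -1.1, 0.3]
grip_width: -0.0003
finger_force: 0.0
```

Emit:
carry_out([
  [[-0.0007,-0.0011,0,0],[-0.0014,-0.0022,0,0],[-0.002,-0.0033,0,0],[-0.0027,-0.0044,0,0],[-0.0034,-0.0055,0,0],[-0.0041,-0.0066,0,0],[-0.0048,-0.0077,0,0],[-0.0055,-0.0088,0,0],[-0.0061,-0.0099,0,0],[-0.0068,-0.011,0,0],[-0.0075,-0.0121,0,0],[-0.0082,-0.0132,0,0]],
])

```text
clock: 7.63
position: [0.61, 0.1435, 0.04]
tool_rot: [-3.142, -0.0, 1.571]
force: [0.7, -0.0, -0.3]
grip_width: 0.0002
finger_force: 0.0
```

Emit:
carry_out([
  [[-0.0007,-0.0011,0,0],[-0.0014,-0.0022,0,0],[-0.002,-0.0033,0,0],[-0.0027,-0.0044,0,0],[-0.0034,-0.0055,0,0],[-0.0041,-0.0066,0,0],[-0.0048,-0.0077,0,0],[-0.0055,-0.0088,0,0],[-0.0061,-0.0099,0,0],[-0.0068,-0.011,0,0],[-0.0075,-0.0121,0,0],[-0.0082,-0.0132,0,0]],
])

```text
clock: 8.63
position: [0.5968, 0.1353, 0.04]
tool_rot: [-3.142, 0.0, 1.571]
force: [0.3, 0.6, 0.3]
grip_width: -0.0
finger_force: 0.0
```

Emit:
carry_out([
  [[-0.0007,-0.0011,0,0],[-0.0014,-0.0022,0,0],[-0.002,-0.0033,0,0],[-0.0027,-0.0044,0,0],[-0.0034,-0.0055,0,0],[-0.0041,-0.0066,0,0],[-0.0048,-0.0077,0,0],[-0.0055,-0.0088,0,0],[-0.0061,-0.0099,0,0],[-0.0068,-0.011,0,0],[-0.0075,-0.0121,0,0],[-0.0082,-0.0132,0,0]],
])

```text
clock: 9.63
position: [0.5836, 0.1271, 0.04]
tool_rot: [-3.142, 0.0, 1.571]
force: [-0.4, 0.4, -0.3]
grip_width: 0.0002
finger_force: 0.0
```

The first bend is reached within 0.5 mm of the plan. Now the slanting leg.

Emit:
carry_out([
  [[-0.0014,-0.0003,0,0],[-0.0028,-0.0006,0,0],[-0.0041,-0.001,0,0],[-0.0055,-0.0013,0,0],[-0.0069,-0.0016,0,0],[-0.0083,-0.0019,0,0],[-0.0096,-0.0022,0,0],[-0.011,-0.0026,0,0],[-0.0124,-0.0029,0,0],[-0.0138,-0.0032,0,0],[-0.0152,-0.0035,0,0],[-0.0165,-0.0038,0,0]],
])

```text
clock: 10.63
position: [0.5799, 0.1105, 0.04]
tool_rot: [-3.142, 0.0, 1.571]
force: [0.9, -1.6, 0.7]
grip_width: -0.0
finger_force: 0.0
```

Emit:
carry_out([
  [[-0.0014,-0.0003,0,0],[-0.0028,-0.0006,0,0],[-0.0041,-0.001,0,0],[-0.0055,-0.0013,0,0],[-0.0069,-0.0016,0,0],[-0.0083,-0.0019,0,0],[-0.0096,-0.0022,0,0],[-0.011,-0.0026,0,0],[-0.0124,-0.0029,0,0],[-0.0138,-0.0032,0,0],[-0.0152,-0.0035,0,0],[-0.0165,-0.0038,0,0]],
])

```text
clock: 11.63
position: [0.5761, 0.094, 0.04]
tool_rot: [3.142, 0.0, 1.571]
force: [0.5, 0.4, -0.3]
grip_width: 0.0001
finger_force: 0.0
```

Emit:
carry_out([
  [[-0.0014,-0.0003,0,0],[-0.0028,-0.0006,0,0],[-0.0041,-0.001,0,0],[-0.0055,-0.0013,0,0],[-0.0069,-0.0016,0,0],[-0.0083,-0.0019,0,0],[-0.0096,-0.0022,0,0],[-0.011,-0.0026,0,0],[-0.0124,-0.0029,0,0],[-0.0138,-0.0032,0,0],[-0.0152,-0.0035,0,0],[-0.0165,-0.0038,0,0]],
])

```text
clock: 12.63
position: [0.5723, 0.0775, 0.04]
tool_rot: [-3.142, 0.0, 1.571]
force: [-0.3, -0.0, -0.0]
grip_width: 0.0004
finger_force: 0.0
```

Emit:
carry_out([
  [[-0.0014,-0.0003,0,0],[-0.0028,-0.0006,0,0],[-0.0041,-0.001,0,0],[-0.0055,-0.0013,0,0],[-0.0069,-0.0016,0,0],[-0.0083,-0.0019,0,0],[-0.0096,-0.0022,0,0],[-0.011,-0.0026,0,0],[-0.0124,-0.0029,0,0],[-0.0138,-0.0032,0,0],[-0.0152,-0.0035,0,0],[-0.0165,-0.0038,0,0]],
])

```text
clock: 13.63
position: [0.5685, 0.061, 0.04]
tool_rot: [3.142, 0.0, 1.571]
force: [-0.4, -0.2, -0.2]
grip_width: 0.0002
finger_force: 0.0
```

Emit:
carry_out([
  [[-0.0014,-0.0003,0,0],[-0.0028,-0.0006,0,0],[-0.0041,-0.001,0,0],[-0.0055,-0.0013,0,0],[-0.0069,-0.0016,0,0],[-0.0083,-0.0019,0,0],[-0.0096,-0.0022,0,0],[-0.011,-0.0026,0,0],[-0.0124,-0.0029,0,0],[-0.0138,-0.0032,0,0],[-0.0152,-0.0035,0,0],[-0.0165,-0.0038,0,0]],
])

```text
clock: 14.63
position: [0.5647, 0.0445, 0.04]
tool_rot: [3.142, 0.0, 1.571]
force: [-0.0, 0.8, -0.8]
grip_width: -0.0
finger_force: 0.0
```

Exactly at the second bend (0.5647, 0.0446). Last leg, ending with still rows.

Emit:
carry_out([
  [[-0.0007,-0.0011,0,0],[-0.0014,-0.0022,0,0],[-0.002,-0.0033,0,0],[-0.0027,-0.0044,0,0],[-0.0034,-0.0055,0,0],[-0.0041,-0.0066,0,0],[-0.0048,-0.0077,0,0],[-0.0055,-0.0088,0,0],[-0.0061,-0.0099,0,0],[-0.0068,-0.011,0,0],[-0.0075,-0.0121,0,0],[-0.0082,-0.0132,0,0]],
])

```text
clock: 15.63
position: [0.5514, 0.0364, 0.04]
tool_rot: [-3.142, 0.0, 1.571]
force: [0.3, -0.3, -0.1]
grip_width: 0.0001
finger_force: 0.0
```

Emit:
carry_out([
  [[-0.0007,-0.0011,0,0],[-0.0014,-0.0022,0,0],[-0.002,-0.0033,0,0],[-0.0027,-0.0044,0,0],[-0.0034,-0.0055,0,0],[-0.0041,-0.0066,0,0],[-0.0048,-0.0077,0,0],[-0.0055,-0.0088,0,0],[-0.0061,-0.0099,0,0],[-0.0068,-0.011,0,0],[-0.0075,-0.0121,0,0],[-0.0082,-0.0132,0,0]],
])

```text
clock: 16.63
position: [0.5382, 0.0282, 0.04]
tool_rot: [-3.142, 0.0, 1.571]
force: [-0.5, -0.5, 0.4]
grip_width: -0.0003
finger_force: 0.0
```

Emit:
carry_out([
  [[-0.0007,-0.0011,0,0],[-0.0014,-0.0022,0,0],[-0.002,-0.0033,0,0],[-0.0027,-0.0044,0,0],[-0.0034,-0.0055,0,0],[-0.0041,-0.0066,0,0],[-0.0048,-0.0077,0,0],[-0.0055,-0.0088,0,0],[-0.0061,-0.0099,0,0],[-0.0068,-0.011,0,0],[-0.0075,-0.0121,0,0],[-0.0082,-0.0132,0,0]],
])

```text
clock: 17.63
position: [0.525, 0.02, 0.04]
tool_rot: [-3.142, 0.0, 1.571]
force: [0.5, 0.5, 0.5]
grip_width: -0.0002
finger_force: 0.0
```

Emit:
carry_out([
  [[-0.0007,-0.0011,0,0],[-0.0014,-0.0022,0,0],[-0.002,-0.0033,0,0],[-0.0027,-0.0044,0,0],[-0.0034,-0.0055,0,0],[-0.0041,-0.0066,0,0],[-0.0048,-0.0077,0,0],[-0.0055,-0.0088,0,0],[-0.0061,-0.0099,0,0],[-0.0068,-0.011,0,0],[-0.0075,-0.0121,0,0],[-0.008,-0.013,0,0]],
])

```text
clock: 18.63
position: [0.512, 0.012, 0.04]
tool_rot: [-3.142, 0.0, 1.571]
force: [0.0, -0.5, -0.2]
grip_width: 0.0001
finger_force: 0.0
```

Emit:
carry_out([
  [[0,0,0,0],[0,0,0,0],[0,0,0,0],[0,0,0,0],[0,0,0,0],[0,0,0,0]],
])

```text
clock: 19.13
position: [0.5121, 0.0121, 0.04]
tool_rot: [-3.142, 0.0, 1.571]
force: [-0.2, -0.3, 0.2]
grip_width: 0.0002
finger_force: 0.0
```

```bash
python3 - <<'E'
from m import *
s=bot.observe();print({k:np.round(s[k],4).tolist() for k in("clock","position","tool_rot","force")})
T=[]
for n in("scene","side"):
    f=bot.grab_frame(n)
    u=proj(f,[np.r_[s["position"][:2],s["position"][2]-.019]])[0];x,y=[int(v) for v in u]
    T.append(cv2.resize(f["pixels"][y-35:y+35,x-40:x+40],None,fx=5,fy=5,interpolation=cv2.INTER_CUBIC))
    if n=="scene":print(measure(f,guess=[.571,.0843,3.70]))
save(None,"end",np.hstack(T))
E
```

```text
{'clock': 19.1333, 'position': [0.5121, 0.0121, 0.04], 'tool_rot': [-3.1416, 0.0, 1.5708], 'force': [-0.2271, -0.2762, 0.2003]}
(array([0.56903785, 0.08607576, 3.72421412]), np.float64(-17.55731201171875))
```

View pics/end.png

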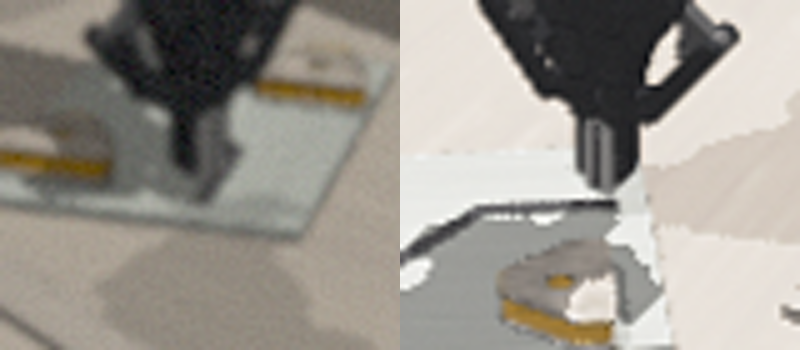

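The fingertips stand just above the plain-side bead end, with tips at about (605,190) and the bead end at (615,204) in the side half. Nothing has been touched, so I'm handing it in.

```bash
python3 -c "
from workcell import bot
print(bot.job_done())"
```

```text
the job is handed in; nothing more can be done
None
```

The capping pass is done and handed in: the shut fingertips followed the bead from the tab end round both bends at about 16 mm/s and 10 mm above it, finishing over the plain end at 19 s, with no contact seen in the force readings or pictures.

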